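# Start the card incubator

### The arm

A 6-joint arm with a two-finger parallel gripper is mounted at the origin on the work surface. World frame = base frame: x ahead of the robot, y to its left, z up, the work surface at z = 0. Lengths are in m, angles in rad, forces in N, time in s.
With the tool pointing down it reaches from about 0.3 to 0.775 m from the base axis. Payload 14.6 kg.
Tool frame: the origin (TCP) lies at the very end of the fingers, on their centre line; the grasp point (between the pads) lies ctrl.grasp_offset behind it (ctrl.grasp_offset is the distance from the TCP to the grasp point, in m); z points along the fingers, y is the direction in which the jaws open and shut (so a half turn about z gives the same grasp; the last joint's range is limited). The gripper opens to 94 mm and grips with 3 to 60 N. Pads are 16 mm wide; open, the fingers measure 119 mm over their backs; the gripper's body (75 mm by 177 mm) begins 78 mm behind the grasp point.
Start: joints at [1.214, 0.3, 1.521, -0, 1.321, -0.067], TCP at [0.157, 0.527, 0.205] pointing down, gripper open.
Joint ranges: [-3.03, 3.03], [-0.79, 2.21], [0.23, 2.52], [-1.04, 4.18], [0, 3.07], [-2.55, 2.55]. Speed limits (rad/s): [2.22, 2.22, 2.57, 3.14, 3.14, 3.14].

### API

Orientations are given as [roll, pitch, yaw] about the fixed x, y, z axes, in that order (R = Rz(yaw) Ry(pitch) Rx(roll)).
In Python, from station import ctrl gives the robot as it stands. The module is installed in compiled form; this text tells all that it offers.
- The arm moves only by the tool carry_out, never from a script. Its argument "deltas" is a list of rows, each an object of numbers: "x", "y", "z": the shift along the tool's x, y, z in units of 0.02 m (1.0 is 0.02 m); "wx", "wy", "wz": the turn, a rotation vector about the tool's x, y, z in units of 0.08 rad (1.0 is 0.08 rad); "jaw": the opening in per cent of the stroke, from 0 (shut) to 100 (fully open). A call has 1 to 12 rows; each row shifts and turns the commanded pose from where the row before left it, along the tool's axes as they then stand; what a row does not reach is not made up. A row lasts 1/12 s, in which the tool goes at most 41.7 mm and 7.16 degrees, less where a joint would pass 70% of its speed; a pose out of reach is approached as far as the arm can. A call with a number of a shift or a turn outside -1 to 1 is refused whole. A call with a gripper value outside its range is refused whole. The fingers move at their own pace and stop on an object; "squeeze" is the grip in N (left out, the last holds). Time passes only in rows, so rows that do not move let the fingers close. It gives the time, the measured TCP pose, the force and the opening at its end, in the units of the state.
- ctrl.get_obs(): the state, without advancing time (a new reading comes with each control period).
- ctrl.camera(name): name is "scene" or "side" or "wrist"; returns the picture (420x560x3 uint8, blue, green, red); there is no depth.
- ctrl.camera_params(name): a dict with "mtx" (3x3 intrinsics, pixels), "dist" ([k1, k2, p1, p2, k3] as OpenCV has them; the pictures are not rectified), "origin" and "attitude" of the camera in the world. Camera axes: x right, y down, z forward; pixel columns grow to the right and rows downward; lengths in m; the calibration is good to about 2 mm. A picture is of the moment at which its call begins: read the wrist's pose just before it. camera_params takes no time and is no camera call; for the wrist camera it gives the pose at the moment of the call.
- ctrl.hand_in(): hands the job in, once; it reports no verdict.
Trained networks look in the newest picture that a camera, given by its name, has taken for a name from the list of things; names that differ only in an ending like _2 or _b are one class to them, and where a whole thing is asked for, a point or a joint stands for the part that bears it (a point fixed in the world has none). Each returns a list of dicts, best first, with "conf" (0 to 1); they miss things now and then, are a little off and sometimes report something else, mostly with a low value. They report only what shows in the picture. A call takes as long as a camera call. They do not tell look-alikes from the thing itself.
- ctrl.boxes_of(camera, label): "rect" ([left, top, right, bottom] in pixels, round what is visible of it).
- ctrl.mark_of(camera, label): "position" ([row, column] in pixels: a listed point, or the origin of a listed thing).
The state is a dict: "time_s": time; "qpos": joint angles; "joint_vel": joint speeds; "tau": joint torques, N m; "ee_pos": TCP position; "eef_rot": TCP orientation; "force": force on the tool from outside, world axes, zero at the start; "moment": the same for the moment, N m; "grip_width": finger opening in m.
Only numpy, scipy, OpenCV 4.12 (cv2) and the standard library are available. Lean on these libraries where they do the work, as an engineer would, in place of code of your own. Each camera call takes 0.05 s, during which the arm holds its last target.

### The job

Get the card incubator running: with the fingertips, gently push its loaded drawer fully shut, then push the standing hood down until it lies fully closed, and last press the large round key on the right of its top down to the stop and let go. Only push: do not touch, grip or lift the card rack in the drawer, do not press the small key behind the large one, and leave everything else on the bench where it stands.

Things in the scene. Friction and masses are not known exactly. Their poses are not given: they have to be found in the camera images.
- incubator: white bench-top incubator, fixed, 200 mm deep (x) x 340 wide (y) x 100 tall. Origin: centre of its underside; x points to its back, y to its left (seen from the robot), z up. Its top is at z = 100 mm, with an opening over the drawer (x -60 to 70, y -20 to 124 mm) that the hood covers. Position and yaw (up to 0.25 rad) differ each time.
- drawer (a joint): drawer of the incubator, m: 0 = shut, up to 0.1 = pulled out to the front (incubator -x). Starts 0.05 to 0.085. Slides with about 2 N of friction, plus a little damping, and stays where it is left; hard stop at 0.
- drawer_front (a point): middle of the outer face of the drawer's front panel, axes as the incubator's (x = the way it is pushed shut). The panel is upright and flat, without a handle: 168 mm wide, from 44 mm below to 24 mm above this point, 12 mm thick. Shut, its outer face stands 12 mm proud of the incubator's front and this point is at incubator (-112, 36, 60) mm.
- drawer_floor (a point): middle of the drawer's inner floor, 22 mm above the bench, axes as the incubator's; the inside is 146 x 140 mm, with 19 mm high walls.
- hood (a joint): hood of the incubator, rad: 0 = closed, lying flat on the top; about 1.35 = widest open, standing up. Starts 0.8 to 1.2. A stiff hinge (about 0.24 N m of friction) keeps it where it is left, and its weight (200 g) does not shut it.
- hood_hinge (a point): middle of the hood's hinge line, at incubator (0, 126, 100) mm, axes as the incubator's; the line runs along x at the left. The hood is a flat grey plate, 140 mm along x, 146 mm from hinge line to free edge, 10 mm thick, its underside in the hinge line. Closed it reaches to -y. Open by angle a, its free edge is at y = -146 cos a, z = 146 sin a from here
- hood_edge (a point): middle of the hood's free edge at its outer face, turns with the hood (z = out of the outer face, -y = from hinge to free edge). While open the outer face looks up and to the incubator's +y: to close, push that face near the free edge over to -y and down. Closed, it is 110 mm above the bench.
- start_key (a joint): large round key, m: 0 = up, 0.006 = fully pressed, springs back; needs 5 N to go fully down. 32 mm across.
- start_key_top (a point): centre of the large key's top face, on the right part of the incubator's top, nearer its front, at incubator (-35, -118, 122) mm (z is up); it stands 10 mm proud of its 48 mm wide black collar
- small_key (a joint): small round key, 16 mm across, 80 mm behind the large one, its top 120 mm above the bench: not to be pressed. m: 0 = up, 0.004 = fully pressed
- card_rack: loose rack of test cards, 50 (x) x 100 (y) x 48 mm, standing in the drawer, origin at the centre of its underside; it rides along with the drawer
- dropper_a: small white dropper bottle with white cap, 27 mm across, 68 mm tall, on the bench in front of the incubator's key side (bystander, loose, origin at the centre of its underside)
- dropper_b: same bottle with black cap, on the bench in front and to the left of the drawer (bystander, loose, origin at the centre of its underside)
- dropper_c: same bottle with blue cap, on the open bench to the right (bystander, loose, origin at the centre of its underside)
- tube_rack: rack of red-capped tubes, 92 x 150 x 112 mm, on the bench to the left (bystander, loose, origin at the centre of its underside)
- tip_box: orange box of pipette tips, 85 x 120 x 56 mm, on the bench to the right (bystander, loose, origin at the centre of its underside)
- teal_tray: open teal tray, 110 x 240 x 60 mm, on the bench to the left (bystander, loose, origin at the centre of its underside)
- stopper: single loose red tube cap, 18 mm across, 20 mm tall, on the bench to the right (bystander, loose, origin at the centre of its underside)
There are look-alikes about, which are no part of the job. What is shaped like the card_rack but green or red is not meant.

How it is judged:
By the outcome, as a careful person would: the job done as asked, in the order asked, and still so for the second after the job is handed in, with the robot touching nothing.
It also fails if it takes over 51 s, if anything falls off the work surface, if the arm or the gripper's body presses on something with over 40 N, if the wrist force passes 120 N, or if a joint passes its speed limit or range.

## Working session

There is one attempt and no reset: what is moved stays moved. The work goes in short steps, Python scripts to look and compute and a tool call to move; the robot and the scene stay as the last step left them, time stands still between calls to the robot, and variables do not carry over. Pictures are saved under pics/ and viewed, and the job is handed in when it is done.

Besides the shell and the picture viewer there is one more tool, called after "Emit:" by a JSON object that holds its "api" and its "payload". carry_out: Moves the arm, as the interface text tells. Its arguments: {"type":"object","properties":{"deltas":{"type":"array"},"squeeze":{"type":"number"}},"required":["deltas"]}

```bash
mkdir -p pics; ls; python3 - <<'E'
from station import ctrl
import cv2
for c in ("scene","side","wrist"):
    cv2.imwrite(f"pics/{c}0.png",ctrl.camera(c))
    p=ctrl.camera_params(c); print(c,p)
    for l in ("incubator","drawer_front","hood_edge","hood_hinge","start_key_top","card_rack","drawer_floor","small_key"):
        try: print(l,ctrl.mark_of(c,l)[:2])
        except Exception as e: print(l,e)
print(ctrl.get_obs(), ctrl.grasp_offset)
E
```

```text
pics
scene {'mtx': array([[456.37849109,   0.        , 278.71610593],
       [  0.        , 456.37849109, 214.26104372],
       [  0.        ,   0.        ,   1.        ]]), 'dist': array([-0.14812216,  0.        ,  0.        ,  0.        ,  0.        ]), 'origin': array([ 1.44611401, -0.2810274 ,  0.81886336]), 'attitude': array([-2.21977741,  0.00514097,  1.26448569])}
incubator [{'position': [270.4, 292.5], 'conf': 0.82}]
drawer_front [{'position': [208.7, 290.1], 'conf': 0.96}]
hood_edge [{'position': [191.2, 319.1], 'conf': 0.74}]
hood_hinge [{'position': [230.9, 340.0], 'conf': 0.85}]
start_key_top [{'position': [206.8, 289.5], 'conf': 0.63}, {'position': [230.5, 238.9], 'conf': 0.56}]
card_rack [{'position': [231.2, 300.2], 'conf': 0.93}, {'position': [214.2, 171.0], 'conf': 0.81}]
drawer_floor [{'position': [237.1, 303.8], 'conf': 0.61}, {'position': [180.9, 386.8], 'conf': 0.42}]
small_key it knows: card_rack, drawer_floor, drawer_front, dropper, hood_edge, hood_hinge, incubator, start_key_top, stopper, teal_tray, tip_box, tube_rack
side {'mtx': array([[399.7588591 ,   0.   
[... 1590 characters left out ...]
top, stopper, teal_tray, tip_box, tube_rack
{'time_s': 1.2, 'qpos': array([ 1.21439676e+00,  2.99954016e-01,  1.52102015e+00, -1.50083034e-05,
        1.32068538e+00, -6.65919423e-02]), 'joint_vel': array([-0.00141339, -0.00079355, -0.0004819 , -0.00037726,  0.00027737,
        0.00040509]), 'tau': array([ 1.49072082e-03, -5.31657279e+01, -3.52929890e+01,  7.10225478e-02,
        2.11297092e-02, -6.94134474e-05]), 'ee_pos': array([0.15716928, 0.5270492 , 0.20540741]), 'eef_rot': array([-3.14152494e+00,  1.00578305e-05,  2.85178875e+00]), 'force': array([-0.55420544,  0.64412226,  0.77953838]), 'moment': array([-0.00743174, -0.00930704,  0.02051159]), 'grip_width': 0.09419647403880307} 0.0188
```

View pics/scene0.png

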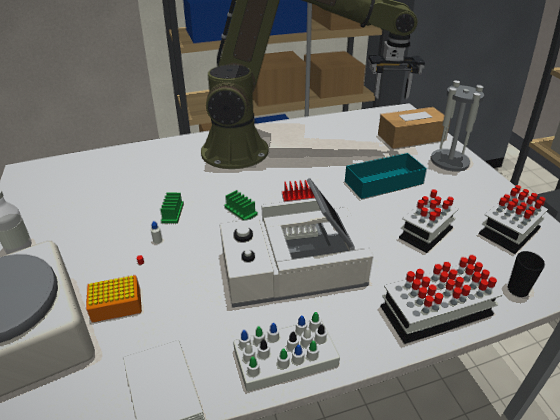

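View pics/side0.png

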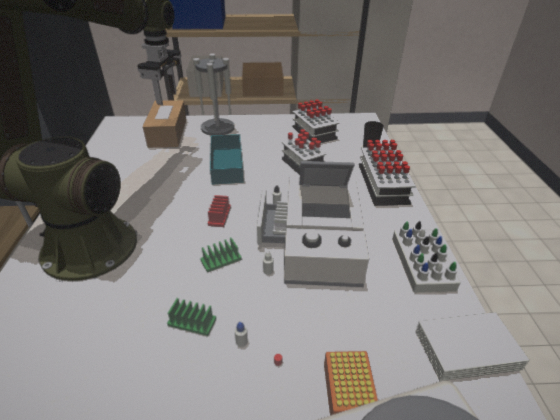

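View pics/wrist0.png

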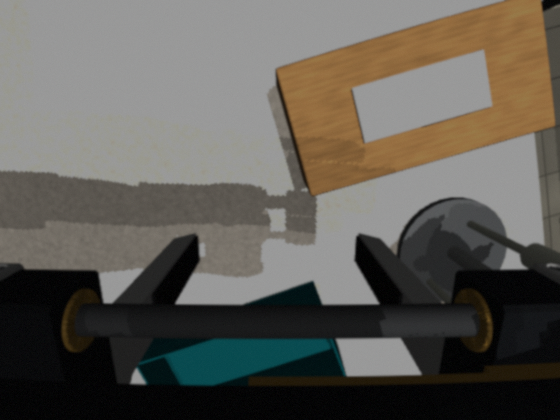

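The pictures show the white incubator centred at about scene (295,250) and side (320,225). The drawer is out toward the robot, the white rack is in it, and the hood stands at the left. The large key is at scene (243,232) / side (313,239), and the small key at scene (248,256) / side (345,240). The look-alikes are the red rack at scene (297,190) and the green racks at (240,205) and (172,206). I'll take close crops next.

```bash
python3 - <<'E'
import cv2
a=cv2.imread("pics/scene0.png")[165:315,205:385]; cv2.imwrite("pics/sc.png",cv2.resize(a,None,fx=4.4,fy=4,interpolation=cv2.INTER_CUBIC)[:600])
a=cv2.imread("pics/side0.png")[150:290,240:380]; cv2.imwrite("pics/sd.png",cv2.resize(a,None,fx=4.2,fy=4.2,interpolation=cv2.INTER_CUBIC))
E
```

```text
(no output)
```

View pics/sc.png

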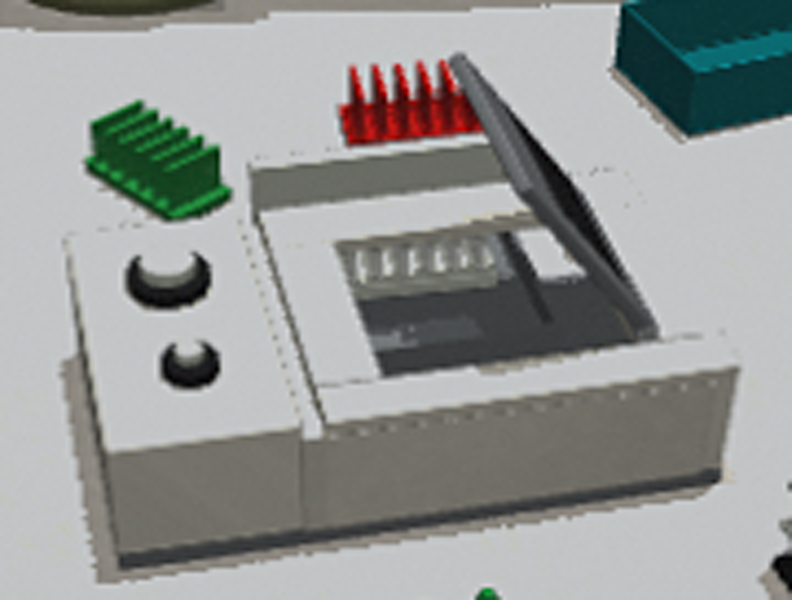

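View pics/sd.png

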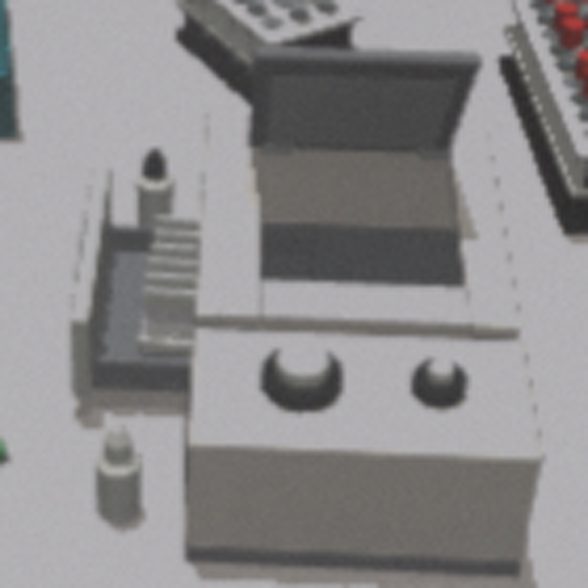

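```bash
cat > h.py <<'E'
import numpy as np,cv2
from scipy.spatial.transform import Rotation as R
from scipy.optimize import least_squares
def proj(p,P):
    Rc=R.from_euler('xyz',p['attitude']).as_matrix()
    Pc=(np.atleast_2d(P)-p['origin'])@Rc
    return cv2.projectPoints(Pc,np.zeros(3),np.zeros(3),p['mtx'],p['dist'])[0].reshape(-1,2)
def ray(p,uv):
    n=cv2.undistortPoints(np.array([[uv]],float),p['mtx'],p['dist'])[0,0]
    return R.from_euler('xyz',p['attitude']).as_matrix()@np.r_[n,1]
def onz(p,uv,z):
    d=ray(p,uv); return p['origin']+d*(z-p['origin'][2])/d[2]
def model(q):
    x,y,w,d,a=q
    f={'kt':(-35,-118,122),'st':(45,-118,120),'brb':(100,-170,0),'blb':(100,170,0),'frb':(-100,-170,0),
     'df':(-112-d,36,60),'hh':(0,126,100),'inc':(0,0,0),'ptr':(-106-d,-48,84)}
    c,s=np.cos(a),np.sin(a)
    for n,xx in(('m',0),('f',-70),('b',70)):
        f['he'+n]=(xx,126-146*c+10*s,100+146*s+10*c)   # outer
        f['hi'+n]=(xx,126-146*c,100+146*s)
    for n,xx in(('f',-70),('b',70)): f['hc'+n]=(xx,126-146*c+5*s,100+146*s+5*c)
    return {k:R.from_euler('z',w).apply(np.array(v)/1e3)+[x,y,0] for k,v in f.items()}
E
cat > fit.py <<'E'
from h import *
from station import ctrl
P={c:ctrl.camera_params(c) for c in('scene','side')}
ob=[('scene','kt',243.6,230.5),('scene','st',248.2,254.2),('scene','brb',232.7,306.2),('scene','blb',368.6,287.5),
('scene','hcf',309.5,179.2),('scene','df',290.1,208.7),('scene','hem',319.1,191.2),('scene','hh',340,230.9),('scene','ptr',262,206.5),
('side','kt',312.4,236.2),('side','st',345,238.6),('side','frb',285.2,282.4),('side','brb',363.8,285.7),
('side','hcf',301.4,162.8),('side','hcb',354,164.2),('side','df',261,214.3),('side','hem',330.2,160.4),('side','hh',320.5,185.2),('side','ptr',260.2,226.5)]
def res(q):
    q=q*np.array([1,1,1,1000,1]); m=model(q)
    return np.concatenate([proj(P[c],m[k])[0]-[u,v] for c,k,u,v in ob])
r=least_squares(res,[.6,0,0,.07,1.],loss='soft_l1',x_scale=[.1,.1,.1,.05,.3])
print(r.x)
for o,e in zip(ob,res(r.x).reshape(-1,2)): print(o[0],o[1],e.round(1))
np.save('q.npy',r.x*[1,1,1,1000,1])
for k,v in model(np.load('q.npy')).items(): print(k,v.round(4))
E
python3 fit.py
```

```text
[ 0.64719882  0.00522808 -0.09474036  0.06416504  1.0012017 ]
scene kt [-0.8 -0.8]
scene st [-0.2 -2.3]
scene brb [-0.3  2. ]
scene blb [ 0.3 -2. ]
scene hcf [-1.4 -1.5]
scene df [ 0.8 -0.4]
scene hem [-1.2  1.4]
scene hh [2.7 0.9]
scene ptr [-0.5 -0.1]
side kt [ 0.5 -1.7]
side st [ 0.7 -2.3]
side frb [-0.4  0.8]
side brb [0.4 0.8]
side hcf [-0.8 -1.5]
side hcb [ 0.6 -1.4]
side df [-0.  -0.9]
side hem [-2.7 -0.1]
side hh [2.3 0.7]
side ptr [ 0.2 -0.5]
kt [ 0.6012 -0.1089  0.122 ]
st [ 0.6808 -0.1165  0.12  ]
brb [ 0.7307 -0.1735  0.    ]
blb [0.7628 0.165  0.    ]
frb [ 0.5316 -0.1545  0.    ]
df [0.4752 0.0577 0.06  ]
hh [0.6591 0.1307 0.1   ]
inc [0.6472 0.0052 0.    ]
ptr [ 0.4733 -0.0265  0.084 ]
hem [0.6525 0.0607 0.2283]
him [0.6517 0.0523 0.2229]
hef [0.5828 0.0673 0.2283]
hif [0.582  0.0589 0.2229]
heb [0.7222 0.054  0.2283]
hib [0.7214 0.0457 0.2229]
hcf [0.5824 0.0631 0.2256]
hcb [0.7218 0.0498 0.2256]
```

```bash
cat >> h.py <<'E'
def todelta(obs,target,yaw=None):
    "shift to target in tool axes (units .02) and wz units"
    Rt=R.from_euler('xyz',obs['eef_rot'])
    d=Rt.inv().apply(np.array(target)-obs['ee_pos'])/.02
    w=None
    if yaw is not None:
        w=(Rt.inv()*R.from_euler('xyz',[np.pi,0,yaw])).as_rotvec()/.08
    return d.round(2),None if w is None else w.round(2)
def inc(P,q=None):
    q=np.load('q.npy') if q is None else q
    return R.from_euler('z',q[2]).apply(np.array(P)/1e3)+[q[0],q[1],0]
def toinc(P):
    q=np.load('q.npy'); return (R.from_euler('z',-q[2]).apply(np.array(P)-[q[0],q[1],0])*1e3).round(1)
E
python3 - <<'E'
from h import *
from station import ctrl
for c in('side','scene'):
    p=ctrl.camera_params(c); ctrl.camera(c)
    for l in('dropper','card_rack','tube_rack','stopper','tip_box'):
        for b in ctrl.mark_of(c,l):
            if b['conf']<.4: continue
            v,u=b['position']; z=.022 if 0 else 0
            w=onz(p,(u,v),z); print(c,l,b['conf'],(u,v),w.round(3),'inc',toinc(w))
o=ctrl.get_obs(); print(np.load('q.npy'))
t=np.r_[inc((-215,36,0))[:2],.205]; print(t,todelta(o,t,np.pi-.0947))
E
```

```text
side dropper 0.68 (240.5, 341.8) [ 0.424 -0.32   0.   ] inc [-191.3 -345.3    0. ]
side dropper 0.47 (266.3, 272.7) [ 0.486 -0.116  0.   ] inc [-149.5 -136.2    0. ]
side card_rack 0.94 (281.7, 219.2) [0.537 0.103 0.   ] inc [-118.6   86.9    0. ]
side card_rack 0.9 (219.6, 217.4) [0.348 0.119 0.   ] inc [-308.3   85.5    0. ]
side card_rack 0.78 (190.5, 325.2) [ 0.309 -0.272  0.   ] inc [-310.5 -307.6    0. ]
side card_rack 0.67 (222.1, 260.1) [ 0.368 -0.065 -0.   ] inc [-271.7  -96.3   -0. ]
side tube_rack 0.92 (300.2, 162.6) [0.623 0.43  0.   ] inc [-64.5 420.5   0. ]
side stopper 0.53 (275.7, 358.9) [ 0.5   -0.365  0.   ] inc [-111.7 -382.8    0. ]
side tip_box 0.74 (349.7, 395.6) [ 0.642 -0.451  0.   ] inc [  37.7 -454.4    0. ]
side tip_box 0.47 (282.9, 222.0) [0.54  0.089 0.   ] inc [-114.4   73.8    0. ]
scene dropper 0.46 (157.7, 238.2) [ 0.417 -0.317  0.   ] inc [-198.7 -342.4    0. ]
scene card_rack 0.98 (298.6, 197.7) [0.353 0.125 0.   ] inc [-304.    91.6    0. ]
scene card_rack 0.84 (237.9, 209.9) [ 0.357 -0.07   0.   ] inc [-281.8 -102.3    0. ]
scene card_rack 0.75 (172.2, 210.3) [ 0.297 -0.261  0.   ] inc [-323.3 -298.2    0. ]
scene card_rack 0.64 (298.8, 231.9) [0.512 0.07  0.   ] inc [-141.    51.3    0. ]
scene tube_rack 0.73 (427.6, 232.7) [ 0.63   0.419 -0.   ] inc [-56.6 410.   -0. ]
scene stopper 0.61 (139.4, 260.8) [ 0.497 -0.374 -0.   ] inc [-113.9 -391.7   -0. ]
scene tip_box 0.65 (116.1, 302.2) [ 0.63  -0.441  0.   ] inc [  25.5 -445.5    0. ]
scene tip_box 0.42 (241.5, 227.2) [ 0.441 -0.08   0.   ] inc [-197.  -103.9    0. ]
[ 6.47198820e-01  5.22807631e-03 -9.47403576e-02  6.41650448e+01
  1.00120170e+00]
[0.43656854 0.06140535 0.205     ] (array([-2.004e+01, -1.832e+01,  2.000e-02]), array([ 0.  , -0.  , -2.44]))
```

Emit:
{"api": "carry_out", "payload": {"deltas": [{"wz": -0.8, "jaw": 0}, {"wz": -0.8}, {"wz": -0.8, "y": -0.5}, {"x": -0.6, "y": -0.9}, {"x": -0.6, "y": -0.9}, {"x": -0.6, "y": -0.9}, {"x": -0.6, "y": -0.9}, {"x": -0.6, "y": -0.9}, {"x": -0.6, "y": -0.9}, {"x": -0.6, "y": -0.9}, {"x": -0.6, "y": -0.9}, {"x": -0.6, "y": -0.9}], "squeeze": 20}}

```text
invalid input
```

Emit:
{"api": "carry_out", "payload": {"deltas": [{"x": -0.8, "y": -0.9}, {"x": -0.8, "y": -0.9}, {"x": -0.8, "y": -0.9}, {"x": -0.8, "y": -0.9}, {"x": -0.8, "y": -0.9}, {"x": -0.8, "y": -0.9}, {"x": -0.8, "y": -0.9}, {"x": -0.8, "y": -0.9}, {"x": -0.8, "y": -0.9}, {"x": -0.8, "y": -0.9}]}}

```text
invalid input
```

```bash
python3 - <<'E'
from h import *
from station import ctrl
o=ctrl.get_obs(); cv2.imwrite("pics/w1.png",ctrl.camera("wrist")); cv2.imwrite("pics/s1.png",ctrl.camera("side")); 
print(o['time_s'],o['ee_pos'],o['eef_rot'],o['force'],o['grip_width'],toinc(o['ee_pos']))
t=np.r_[inc((-215,36,0))[:2],.205]; print(t,todelta(o,t,np.pi-.0947))
for l in ("drawer_front","hood_edge","start_key_top","card_rack","hood_hinge"): print(l,ctrl.mark_of("wrist",l)[:3])
p=ctrl.camera_params("wrist"); m=model(np.load("q.npy"))
for k in('df','hem','kt','hh','ptr','st'): print(k,proj(p,m[k]).round(0))
E
```

```text
1.8 [0.15716804 0.52706754 0.20545988] [ 3.14156774e+00 -1.30682732e-05  2.85180833e+00] [-0.11901644 -1.01270431  0.7202405 ] 0.09383746306483345 [-537.2  473.1  205.5]
[0.43656854 0.06140535 0.205     ] (array([-2.004e+01, -1.832e+01,  2.000e-02]), array([ 0.  , -0.  , -2.44]))
drawer_front []
hood_edge []
start_key_top []
card_rack []
hood_hinge []
df [[ 36. 485.]]
hem [[ 41. 684.]]
kt [[-30. 584.]]
hh [[122. 584.]]
ptr [[-20. 505.]]
st [[ -4. 609.]]
```

View pics/w1.png

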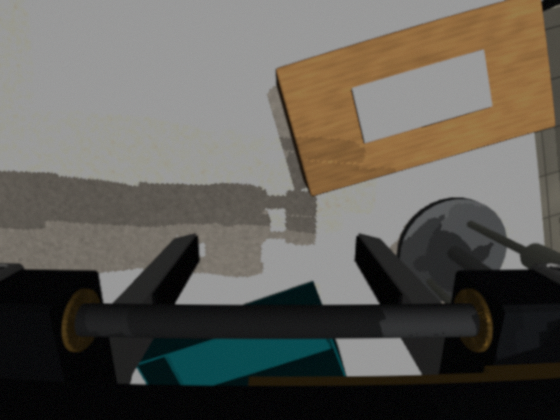

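View pics/s1.png

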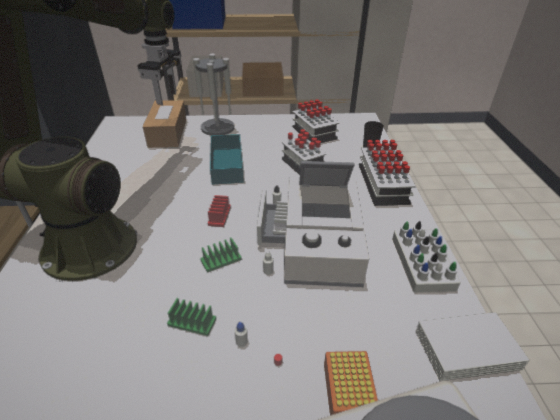

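The pictures are unchanged, because both moves were refused as invalid. I'll try one row with every key filled in.

Emit:
{"api": "carry_out", "payload": {"deltas": [{"x": 0, "y": 0, "z": 0, "wx": 0, "wy": 0, "wz": -0.8, "jaw": 0}]}}

```text
time_s: 2.23
ee_pos: [0.1572, 0.5271, 0.2054]
eef_rot: [3.142, -0.0, 2.915]
force: [-0.3, -1.4, -0.2]
grip_width: 0.0902
```

Emit:
{"api": "carry_out", "payload": {"deltas": [{"x": 0, "y": 0, "z": 0, "wx": 0, "wy": 0, "wz": -0.8, "jaw": 0}, {"x": 0, "y": -0.5, "z": 0, "wx": 0, "wy": 0, "wz": -0.8, "jaw": 0}, {"x": -0.7, "y": -0.9, "z": 0, "wx": 0, "wy": 0, "wz": 0, "jaw": 0}, {"x": -0.7, "y": -0.9, "z": 0, "wx": 0, "wy": 0, "wz": 0, "jaw": 0}, {"x": -0.7, "y": -0.9, "z": 0, "wx": 0, "wy": 0, "wz": 0, "jaw": 0}, {"x": -0.7, "y": -0.9, "z": 0, "wx": 0, "wy": 0, "wz": 0, "jaw": 0}, {"x": -0.7, "y": -0.9, "z": 0, "wx": 0, "wy": 0, "wz": 0, "jaw": 0}, {"x": -0.7, "y": -0.9, "z": 0, "wx": 0, "wy": 0, "wz": 0, "jaw": 0}, {"x": -0.7, "y": -0.9, "z": 0, "wx": 0, "wy": 0, "wz": 0, "jaw": 0}, {"x": -0.7, "y": -0.9, "z": 0, "wx": 0, "wy": 0, "wz": 0, "jaw": 0}, {"x": -0.7, "y": -0.9, "z": 0, "wx": 0, "wy": 0, "wz": 0, "jaw": 0}, {"x": -0.7, "y": -0.9, "z": 0, "wx": 0, "wy": 0, "wz": 0, "jaw": 0}]}}

```text
time_s: 3.23
ee_pos: [0.2777, 0.3234, 0.2056]
eef_rot: [3.141, 0.0, 3.044]
force: [0.4, -0.3, -0.1]
grip_width: 0.0108
```

Emit:
{"api": "carry_out", "payload": {"deltas": [{"x": -0.7, "y": -0.9, "z": 0, "wx": 0, "wy": 0, "wz": 0, "jaw": 0}, {"x": -0.7, "y": -0.9, "z": 0, "wx": 0, "wy": 0, "wz": 0, "jaw": 0}, {"x": -0.7, "y": -0.9, "z": 0, "wx": 0, "wy": 0, "wz": 0, "jaw": 0}, {"x": -0.7, "y": -0.9, "z": 0, "wx": 0, "wy": 0, "wz": 0, "jaw": 0}, {"x": -0.7, "y": -0.9, "z": 0, "wx": 0, "wy": 0, "wz": 0, "jaw": 0}, {"x": -0.7, "y": -0.9, "z": 0, "wx": 0, "wy": 0, "wz": 0, "jaw": 0}, {"x": -0.7, "y": -0.9, "z": 0, "wx": 0, "wy": 0, "wz": 0, "jaw": 0}, {"x": -0.7, "y": -0.9, "z": 0, "wx": 0, "wy": 0, "wz": 0, "jaw": 0}, {"x": -0.7, "y": -0.9, "z": 0, "wx": 0, "wy": 0, "wz": 0, "jaw": 0}, {"x": -0.7, "y": -0.9, "z": 0, "wx": 0, "wy": 0, "wz": 0, "jaw": 0}]}}

```text
time_s: 4.07
ee_pos: [0.3996, 0.1305, 0.2056]
eef_rot: [3.141, 0.0, 3.044]
force: [-0.6, 0.6, -0.1]
grip_width: 0.0006
```

```bash
cat > look.py <<'E'
from h import *
from station import ctrl
import sys
n=sys.argv[1]
o=ctrl.get_obs(); cv2.imwrite(f"pics/w{n}.png",ctrl.camera("wrist"))
print(o['time_s'],o['ee_pos'],o['eef_rot'],o['force'],o['grip_width'],toinc(o['ee_pos']))
p=ctrl.camera_params("wrist"); m=model(np.load("q.npy"))
for k in sys.argv[2:]: print(k,proj(p,m[k]).round(0))
E
python3 look.py 2 df hem kt hh ptr st brb
python3 - <<'E'
from h import *
from station import ctrl
o=ctrl.get_obs()
t=np.r_[inc((-215,36,0))[:2],.05]; print(t,todelta(o,t,np.pi-.0947))
E
```

```text
4.0667 [0.39955651 0.13051068 0.20561744] [3.14146216e+00 4.18321267e-04 3.04377142e+00] [-0.59218804  0.59499875 -0.13185107] 0.000625180266095894 [-258.4  101.3  205.6]
df [[221. 267.]]
hem [[223. 562.]]
kt [[ 75. 412.]]
hh [[301. 423.]]
ptr [[138. 282.]]
st [[ 90. 464.]]
brb [[105. 413.]]
[0.43656854 0.06140535 0.05      ] (array([-2.09, -3.15,  7.78]), array([-0.01,  0.01, -0.05]))
```

View pics/w2.png

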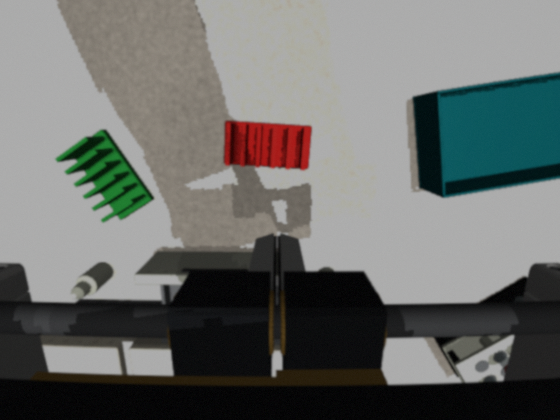

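Wrist picture: the drawer panel's top edge has its left end at about (137,282), which matches the prediction (138,282). The red rack is at (268,145), dropper a at (92,280) and dropper b at about (327,268). The floor in front of the drawer is clear.

Emit:
{"api": "carry_out", "payload": {"deltas": [{"x": -0.5, "y": -0.8, "z": 0, "wx": 0, "wy": 0, "wz": 0, "jaw": 0}, {"x": -0.5, "y": -0.8, "z": 0, "wx": 0, "wy": 0, "wz": 0, "jaw": 0}, {"x": -0.5, "y": -0.8, "z": 0, "wx": 0, "wy": 0, "wz": 0, "jaw": 0}, {"x": -0.6, "y": -0.75, "z": 0.4, "wx": 0, "wy": 0, "wz": 0, "jaw": 0}, {"x": 0, "y": 0, "z": 0.9, "wx": 0, "wy": 0, "wz": 0, "jaw": 0}, {"x": 0, "y": 0, "z": 0.9, "wx": 0, "wy": 0, "wz": 0, "jaw": 0}, {"x": 0, "y": 0, "z": 0.9, "wx": 0, "wy": 0, "wz": 0, "jaw": 0}, {"x": 0, "y": 0, "z": 0.9, "wx": 0, "wy": 0, "wz": 0, "jaw": 0}, {"x": 0, "y": 0, "z": 0.9, "wx": 0, "wy": 0, "wz": 0, "jaw": 0}, {"x": 0, "y": 0, "z": 0.9, "wx": 0, "wy": 0, "wz": 0, "jaw": 0}, {"x": 0, "y": 0, "z": 0.9, "wx": 0, "wy": 0, "wz": 0, "jaw": 0}, {"x": 0, "y": 0, "z": 0.9, "wx": 0, "wy": 0, "wz": 0, "jaw": 0}]}}

```text
time_s: 5.12
ee_pos: [0.4347, 0.0648, 0.0527]
eef_rot: [3.142, 0.0, 3.044]
force: [0.5, -1.0, -0.4]
grip_width: 0.0007
```

```bash
python3 look.py 3 ptr df; python3 - <<'E'
from station import ctrl
import cv2
cv2.imwrite("pics/s3.png",cv2.resize(ctrl.camera("side")[130:310,180:400],None,fx=3,fy=3))
E
```

```text
5.1167 [0.43473589 0.06480671 0.05272282] [3.14155102e+00 3.43473341e-04 3.04383066e+00] [ 0.46998183 -1.01230337 -0.38511988] 0.0006773731875021494 [-217.1   39.2   52.7]
ptr [[119. 352.]]
df [[273. 319.]]
```

View pics/s3.png

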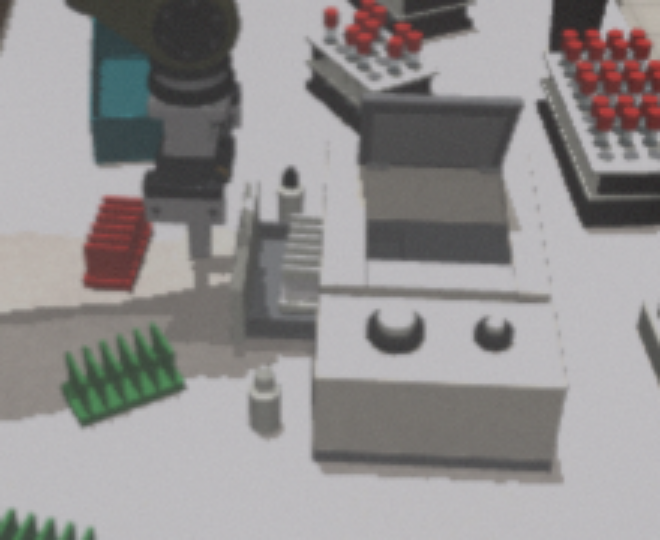

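View pics/w3.png

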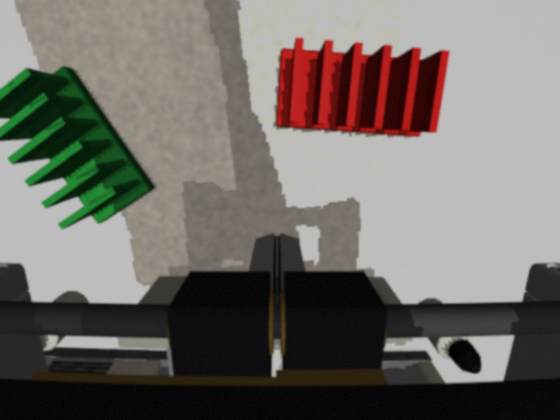

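The closed fingers stand upright in front of the panel's middle, with droppers a and b clear on either side. The gap to the panel is about 33 mm, so I'll push gently.

Emit:
{"api": "carry_out", "payload": {"deltas": [{"x": -0.4, "y": 0, "z": 0, "wx": 0, "wy": 0, "wz": 0, "jaw": 0}, {"x": -0.4, "y": 0, "z": 0, "wx": 0, "wy": 0, "wz": 0, "jaw": 0}, {"x": -0.25, "y": 0, "z": 0, "wx": 0, "wy": 0, "wz": 0, "jaw": 0}, {"x": -0.2, "y": 0, "z": 0, "wx": 0, "wy": 0, "wz": 0, "jaw": 0}, {"x": -0.2, "y": 0, "z": 0, "wx": 0, "wy": 0, "wz": 0, "jaw": 0}, {"x": -0.2, "y": 0, "z": 0, "wx": 0, "wy": 0, "wz": 0, "jaw": 0}, {"x": -0.2, "y": 0, "z": 0, "wx": 0, "wy": 0, "wz": 0, "jaw": 0}, {"x": -0.2, "y": 0, "z": 0, "wx": 0, "wy": 0, "wz": 0, "jaw": 0}, {"x": -0.2, "y": 0, "z": 0, "wx": 0, "wy": 0, "wz": 0, "jaw": 0}, {"x": -0.2, "y": 0, "z": 0, "wx": 0, "wy": 0, "wz": 0, "jaw": 0}]}}

```text
time_s: 6.05
ee_pos: [0.4838, 0.0599, 0.0535]
eef_rot: [-3.142, -0.0, 3.044]
force: [-2.1, 0.2, 1.8]
grip_width: 0.0003
```

Emit:
{"api": "carry_out", "payload": {"deltas": [{"x": -0.2, "y": 0, "z": 0, "wx": 0, "wy": 0, "wz": 0, "jaw": 0}, {"x": -0.2, "y": 0, "z": 0, "wx": 0, "wy": 0, "wz": 0, "jaw": 0}, {"x": -0.2, "y": 0, "z": 0, "wx": 0, "wy": 0, "wz": 0, "jaw": 0}, {"x": -0.2, "y": 0, "z": 0, "wx": 0, "wy": 0, "wz": 0, "jaw": 0}, {"x": -0.2, "y": 0, "z": 0, "wx": 0, "wy": 0, "wz": 0, "jaw": 0}, {"x": -0.2, "y": 0, "z": 0, "wx": 0, "wy": 0, "wz": 0, "jaw": 0}, {"x": -0.2, "y": 0, "z": 0, "wx": 0, "wy": 0, "wz": 0, "jaw": 0}, {"x": -0.2, "y": 0, "z": 0, "wx": 0, "wy": 0, "wz": 0, "jaw": 0}, {"x": -0.2, "y": 0, "z": 0, "wx": 0, "wy": 0, "wz": 0, "jaw": 0}]}}

```text
time_s: 6.8
ee_pos: [0.5196, 0.0564, 0.0534]
eef_rot: [-3.142, -0.0, 3.044]
force: [-2.4, -2.1, -0.1]
grip_width: 0.0006
```

Emit:
{"api": "carry_out", "payload": {"deltas": [{"x": -0.15, "y": 0, "z": 0, "wx": 0, "wy": 0, "wz": 0, "jaw": 0}, {"x": -0.1, "y": 0, "z": 0, "wx": 0, "wy": 0, "wz": 0, "jaw": 0}, {"x": -0.1, "y": 0, "z": 0, "wx": 0, "wy": 0, "wz": 0, "jaw": 0}, {"x": -0.1, "y": 0, "z": 0, "wx": 0, "wy": 0, "wz": 0, "jaw": 0}]}}

```text
time_s: 7.13
ee_pos: [0.5279, 0.0556, 0.0533]
eef_rot: [-3.141, -0.001, 3.044]
force: [-24.1, -0.1, 17.1]
grip_width: 0.0001
```

Emit:
{"api": "carry_out", "payload": {"deltas": [{"x": -0.1, "y": 0, "z": 0, "wx": 0, "wy": 0, "wz": 0, "jaw": 0}, {"x": -0.05, "y": 0, "z": 0, "wx": 0, "wy": 0, "wz": 0, "jaw": 0}]}}

```text
time_s: 7.3
ee_pos: [0.5279, 0.0556, 0.0533]
eef_rot: [-3.141, -0.009, 3.044]
force: [-38.7, 0.5, 28.1]
grip_width: 0.0002
```

Emit:
{"api": "carry_out", "payload": {"deltas": [{"x": 0.3, "y": 0, "z": 0, "wx": 0, "wy": 0, "wz": 0, "jaw": 0}, {"x": 0.7, "y": 0, "z": 0, "wx": 0, "wy": 0, "wz": 0, "jaw": 0}, {"x": 0.7, "y": 0, "z": 0, "wx": 0, "wy": 0, "wz": 0, "jaw": 0}, {"x": 0.5, "y": 0, "z": -0.8, "wx": 0, "wy": 0, "wz": 0, "jaw": 0}, {"x": 0, "y": 0, "z": -0.9, "wx": 0, "wy": 0, "wz": 0, "jaw": 0}, {"x": 0, "y": 0, "z": -0.9, "wx": 0, "wy": 0, "wz": 0, "jaw": 0}, {"x": 0, "y": 0, "z": -0.9, "wx": 0, "wy": 0, "wz": 0, "jaw": 0}, {"x": 0, "y": 0, "z": -0.9, "wx": 0, "wy": 0, "wz": 0, "jaw": 0}, {"x": 0, "y": 0, "z": -0.9, "wx": 0, "wy": 0, "wz": 0, "jaw": 0}, {"x": 0, "y": 0, "z": -0.9, "wx": 0, "wy": 0, "wz": 0, "jaw": 0}, {"x": 0, "y": 0, "z": -0.9, "wx": 0, "wy": 0, "wz": 0, "jaw": 0}, {"x": 0, "y": 0, "z": -0.9, "wx": 0, "wy": 0, "wz": 0, "jaw": 0}]}}

```text
time_s: 8.3
ee_pos: [0.4877, 0.0598, 0.2147]
eef_rot: [3.141, 0.001, 3.044]
force: [0.7, 0.8, -0.5]
grip_width: 0.0005
```

```bash
python3 look.py 4 hem hef heb hh; python3 - <<'E'
from station import ctrl
from h import *
cv2.imwrite("pics/s4.png",cv2.resize(ctrl.camera("side")[130:310,220:400],None,fx=3.3,fy=3.3,interpolation=cv2.INTER_CUBIC))
cv2.imwrite("pics/c4.png",cv2.resize(ctrl.camera("scene")[165:315,205:385],None,fx=4.4,fy=4,interpolation=cv2.INTER_CUBIC))
for c in('side','scene'): print(c,ctrl.mark_of(c,"drawer_front"),proj(ctrl.camera_params(c),inc((-112,36,60))))
E
```

```text
8.3 [0.48768905 0.05975282 0.21465158] [3.14118263e+00 1.15234682e-03 3.04395179e+00] [ 0.68475217  0.83544319 -0.51883053] 0.0004860762258997795 [-164.    39.2  214.7]
hem [[301. 463.]]
hef [[303. 385.]]
heb [[299. 524.]]
hh [[356. 345.]]
side [{'position': [214.0, 288.3], 'conf': 0.79}] [[283.47537462 214.19917799]]
scene [{'position': [221.7, 296.3], 'conf': 0.97}] [[296.41111129 222.10894755]]
```

View pics/s4.png

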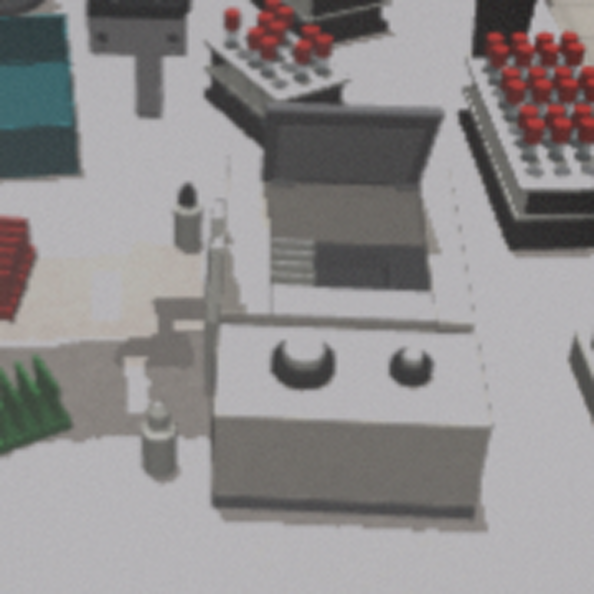

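View pics/c4.png

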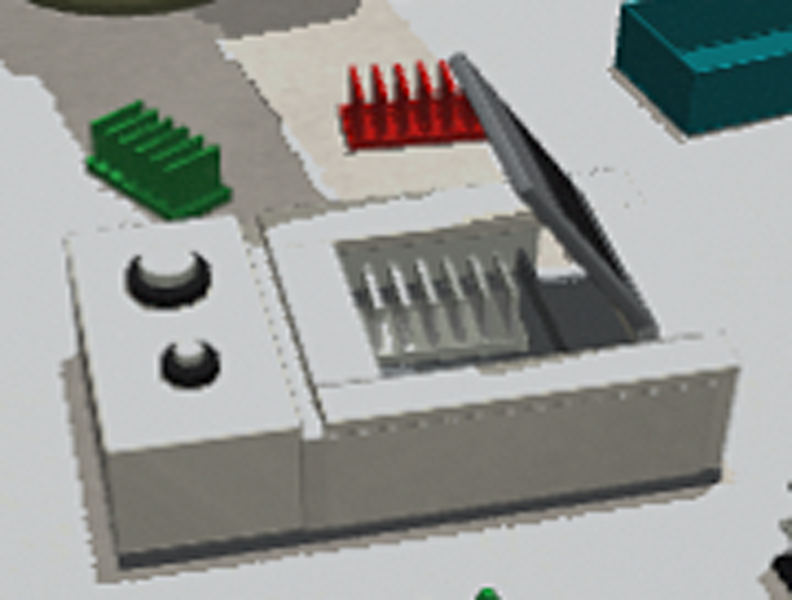

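View pics/w4.png

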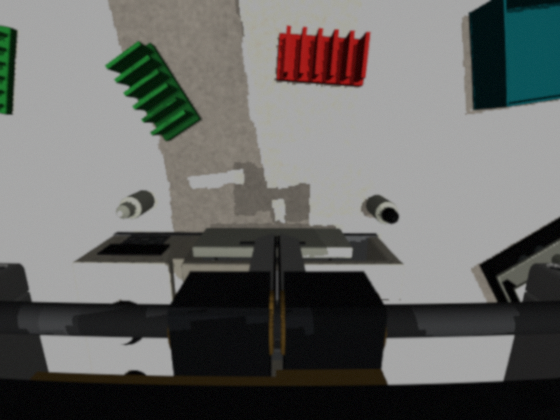

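The side and scene pictures show the drawer panel against the front (side crop column 212), with the rack upright inside and the droppers, red rack and green racks where they were. The force rose hard at the stop, so the drawer is shut. Next is the hood.

Emit:
{"api": "carry_out", "payload": {"deltas": [{"x": 0, "y": 0.4, "z": -0.9, "wx": 0, "wy": 0, "wz": 0, "jaw": 0}, {"x": -0.3, "y": 0.4, "z": -0.9, "wx": 0, "wy": 0, "wz": 0, "jaw": 0}, {"x": -0.5, "y": 0.4, "z": -0.9, "wx": 0, "wy": 0, "wz": 0, "jaw": 0}, {"x": -0.7, "y": 0.4, "z": -0.9, "wx": 0, "wy": 0, "wz": 0, "jaw": 0}, {"x": -0.8, "y": 0.4, "z": -0.7, "wx": 0, "wy": 0, "wz": 0, "jaw": 0}, {"x": -0.9, "y": 0.4, "z": 0, "wx": 0, "wy": 0, "wz": 0, "jaw": 0}, {"x": -0.9, "y": 0.4, "z": 0, "wx": 0, "wy": 0, "wz": 0, "jaw": 0}, {"x": -0.9, "y": 0.3, "z": 0, "wx": 0, "wy": 0, "wz": 0, "jaw": 0}, {"x": -0.9, "y": 0.2, "z": 0, "wx": 0, "wy": 0, "wz": 0, "jaw": 0}, {"x": -0.9, "y": 0, "z": 0, "wx": 0, "wy": 0, "wz": 0, "jaw": 0}, {"x": -0.9, "y": 0, "z": 0, "wx": 0, "wy": 0, "wz": 0, "jaw": 0}, {"x": -0.5, "y": 0, "z": 0, "wx": 0, "wy": 0, "wz": 0, "jaw": 0}]}}

```text
time_s: 9.55
ee_pos: [0.6583, 0.1091, 0.297]
eef_rot: [-3.141, -0.003, 3.044]
force: [0.3, -0.7, 0.0]
grip_width: 0.0003
```

```bash
python3 look.py 5 hem hef heb hif hib; python3 - <<'E'
from station import ctrl
from h import *
cv2.imwrite("pics/s5.png",cv2.resize(ctrl.camera("side")[90:270,220:400],None,fx=3.3,fy=3.3,interpolation=cv2.INTER_CUBIC))
cv2.imwrite("pics/c5.png",cv2.resize(ctrl.camera("scene")[105:255,235:415],None,fx=4.4,fy=4,interpolation=cv2.INTER_CUBIC))
o=ctrl.get_obs(); print(todelta(o,inc((0,105,215)),np.pi-.0947))
E
```

```text
9.55 [0.65833972 0.10908955 0.29701164] [-3.14104336e+00 -2.58718925e-03  3.04367590e+00] [ 0.34710869 -0.65825701  0.01793479] 0.0003453537583717052 [  1.3 104.4 297. ]
hem [[218. 214.]]
hef [[214. 125.]]
heb [[222. 292.]]
hif [[204. 125.]]
hib [[213. 289.]]
(array([-0.01,  0.03,  4.12]), array([-0.01, -0.03, -0.04]))
```

View pics/s5.png

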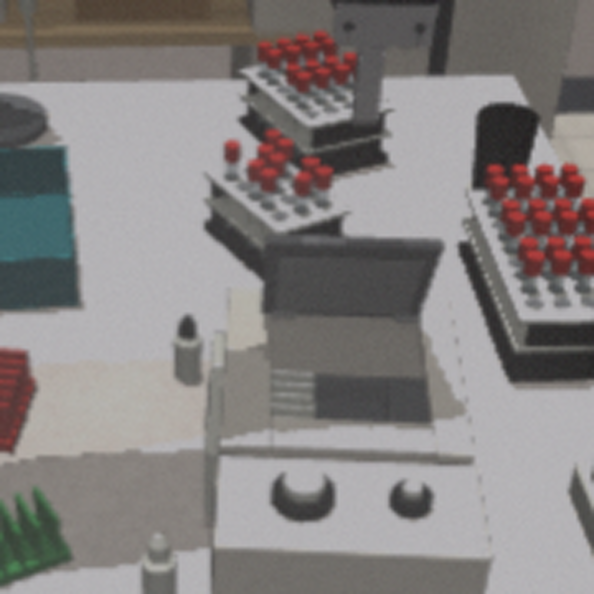

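View pics/c5.png

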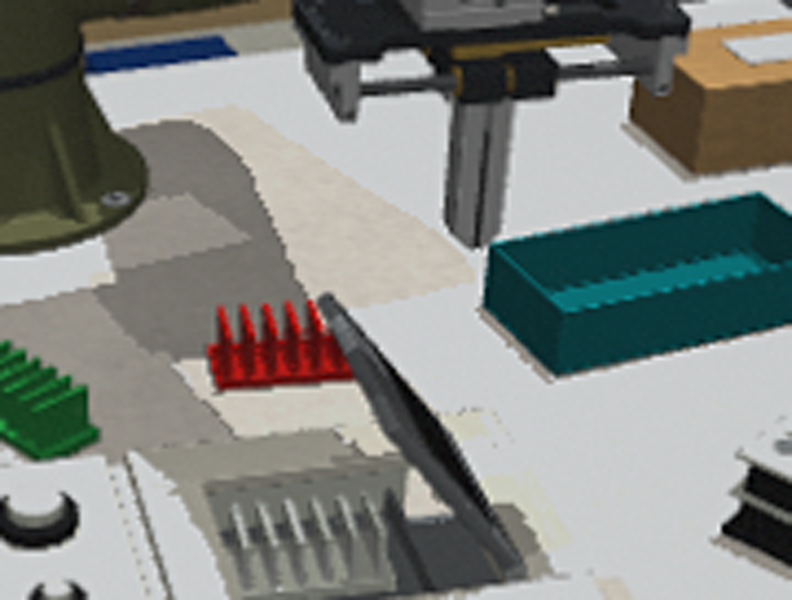

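View pics/w5.png

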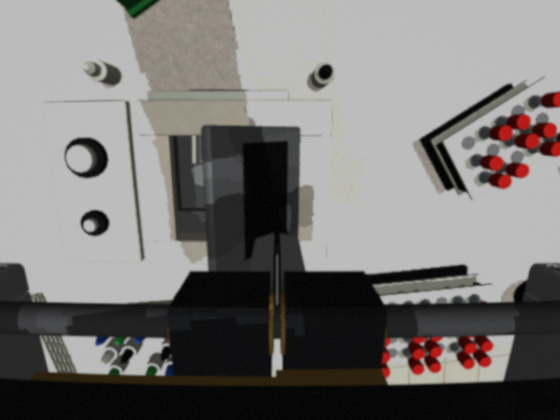

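Wrist picture: the hood's free edge is at column 203–214, matching the fit. The large key is at (83,158) and the small key at (93,222). The fingers are left of the free edge over the outer face. I'll descend beside it.

Emit:
{"api": "carry_out", "payload": {"deltas": [{"x": 0, "y": 0, "z": 0.8, "wx": 0, "wy": 0, "wz": 0, "jaw": 0}, {"x": 0, "y": 0, "z": 0.8, "wx": 0, "wy": 0, "wz": 0, "jaw": 0}, {"x": 0, "y": 0, "z": 0.8, "wx": 0, "wy": 0, "wz": 0, "jaw": 0}, {"x": 0, "y": 0, "z": 0.8, "wx": 0, "wy": 0, "wz": 0, "jaw": 0}, {"x": 0, "y": -0.2, "z": 0.8, "wx": 0, "wy": 0, "wz": 0, "jaw": 0}, {"x": 0, "y": -0.3, "z": 0, "wx": 0, "wy": 0, "wz": 0, "jaw": 0}, {"x": 0, "y": -0.3, "z": 0, "wx": 0, "wy": 0, "wz": 0, "jaw": 0}, {"x": 0, "y": -0.2, "z": 0, "wx": 0, "wy": 0, "wz": 0, "jaw": 0}, {"x": 0, "y": -0.2, "z": 0, "wx": 0, "wy": 0, "wz": 0, "jaw": 0}]}}

```text
time_s: 10.45
ee_pos: [0.6549, 0.0848, 0.2209]
eef_rot: [3.141, 0.002, 3.044]
force: [0.9, 0.0, 0.2]
grip_width: 0.0009
```

```bash
python3 - <<'E'
from station import ctrl
from h import *
p=ctrl.camera_params("wrist")
o=ctrl.get_obs(); print(o['ee_pos'],toinc(o['ee_pos']),o['force'])
prev=None
for a in np.arange(1.05,-.01,-.1):
    t=np.array([0,126-125*np.cos(a)+10*np.sin(a)+12,100+125*np.sin(a)+10*np.cos(a)])
    print(round(a,2),t.round(1), None if prev is None else ((t-prev)/20).round(2)); prev=t
E
```

```text
[0.65493268 0.08481973 0.22087992] [2.000e-01 8.000e+01 2.209e+02] [0.86609107 0.02665087 0.19681981]
1.05 [  0.   84.5 213.4] None
0.95 [  0.   73.4 207.5] [ 0.   -0.55 -0.3 ]
0.85 [  0.   63.  200.5] [ 0.   -0.52 -0.35]
0.75 [  0.   53.4 192.5] [ 0.   -0.48 -0.4 ]
0.65 [  0.   44.5 183.6] [ 0.   -0.44 -0.45]
0.55 [  0.   36.7 173.9] [ 0.   -0.39 -0.49]
0.45 [  0.   29.8 163.4] [ 0.   -0.34 -0.52]
0.35 [  0.   24.  152.3] [ 0.   -0.29 -0.56]
0.25 [  0.   19.4 140.6] [ 0.   -0.23 -0.58]
0.15 [  0.   15.9 128.6] [ 0.   -0.17 -0.6 ]
0.05 [  0.   13.7 116.2] [ 0.   -0.11 -0.62]
```

Emit:
{"api": "carry_out", "payload": {"deltas": [{"x": 0, "y": -0.15, "z": 0.35, "wx": 0, "wy": 0, "wz": 0, "jaw": 0}, {"x": 0, "y": -0.2, "z": 0.35, "wx": 0, "wy": 0, "wz": 0, "jaw": 0}, {"x": 0, "y": -0.26, "z": 0.17, "wx": 0, "wy": 0, "wz": 0, "jaw": 0}, {"x": 0, "y": -0.26, "z": 0.18, "wx": 0, "wy": 0, "wz": 0, "jaw": 0}, {"x": 0, "y": -0.24, "z": 0.2, "wx": 0, "wy": 0, "wz": 0, "jaw": 0}, {"x": 0, "y": -0.24, "z": 0.2, "wx": 0, "wy": 0, "wz": 0, "jaw": 0}]}}

```text
time_s: 10.95
ee_pos: [0.6521, 0.058, 0.1901]
eef_rot: [-3.142, -0.0, 3.044]
force: [-0.1, 0.2, 1.6]
grip_width: 0.0004
```

```bash
python3 look.py 6; python3 - <<'E'
from station import ctrl
from h import *
cv2.imwrite("pics/c6.png",cv2.resize(ctrl.camera("scene")[105:285,215:395],None,fx=3.3,fy=3.3,interpolation=cv2.INTER_CUBIC))
E
```

```text
10.95 [0.65207178 0.05799868 0.19013577] [-3.14156030e+00 -5.39560191e-05  3.04375891e+00] [-0.06810694  0.21577961  1.64554224] 0.00042813271016276194 [-1.000e-01  5.300e+01  1.901e+02]
```

View pics/c6.png

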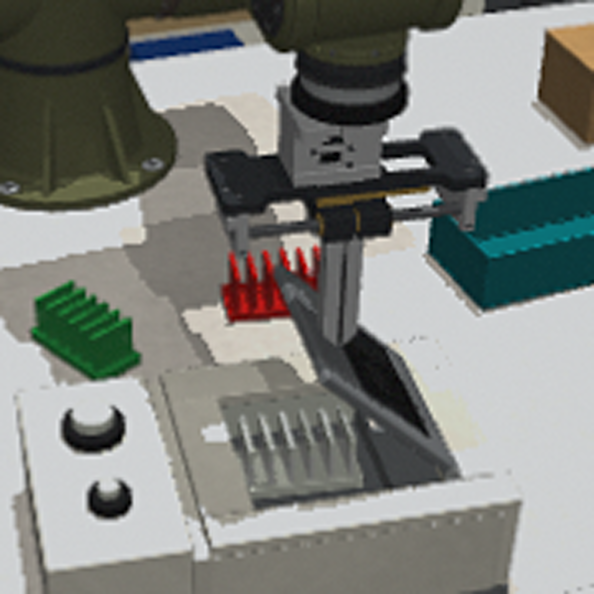

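The fingertips touch the outer face near the free edge, at crop (340,340), and the hood is turning. I'll keep following the arc.

Emit:
{"api": "carry_out", "payload": {"deltas": [{"x": 0, "y": -0.22, "z": 0.22, "wx": 0, "wy": 0, "wz": 0, "jaw": 0}, {"x": 0, "y": -0.22, "z": 0.22, "wx": 0, "wy": 0, "wz": 0, "jaw": 0}, {"x": 0, "y": -0.2, "z": 0.24, "wx": 0, "wy": 0, "wz": 0, "jaw": 0}, {"x": 0, "y": -0.2, "z": 0.25, "wx": 0, "wy": 0, "wz": 0, "jaw": 0}, {"x": 0, "y": -0.17, "z": 0.26, "wx": 0, "wy": 0, "wz": 0, "jaw": 0}, {"x": 0, "y": -0.17, "z": 0.26, "wx": 0, "wy": 0, "wz": 0, "jaw": 0}, {"x": 0, "y": -0.15, "z": 0.28, "wx": 0, "wy": 0, "wz": 0, "jaw": 0}, {"x": 0, "y": -0.14, "z": 0.28, "wx": 0, "wy": 0, "wz": 0, "jaw": 0}, {"x": 0, "y": -0.12, "z": 0.29, "wx": 0, "wy": 0, "wz": 0, "jaw": 0}, {"x": 0, "y": -0.11, "z": 0.29, "wx": 0, "wy": 0, "wz": 0, "jaw": 0}]}}

```text
time_s: 11.88
ee_pos: [0.6487, 0.0244, 0.138]
eef_rot: [-3.142, -0.0, 3.044]
force: [0.0, -1.2, 0.8]
grip_width: 0.0002
```

Emit:
{"api": "carry_out", "payload": {"deltas": [{"x": 0, "y": -0.09, "z": 0.3, "wx": 0, "wy": 0, "wz": 0, "jaw": 0}, {"x": 0, "y": -0.08, "z": 0.3, "wx": 0, "wy": 0, "wz": 0, "jaw": 0}, {"x": 0, "y": -0.05, "z": 0.3, "wx": 0, "wy": 0, "wz": 0, "jaw": 0}]}}

```text
time_s: 12.13
ee_pos: [0.6483, 0.0201, 0.12]
eef_rot: [-3.142, -0.0, 3.044]
force: [-0.0, -0.5, 2.1]
grip_width: 0.0006
```

Next I'll press down in small steps until it stops.

Emit:
{"api": "carry_out", "payload": {"deltas": [{"x": 0, "y": 0, "z": 0.15, "wx": 0, "wy": 0, "wz": 0, "jaw": 0}, {"x": 0, "y": 0, "z": 0.12, "wx": 0, "wy": 0, "wz": 0, "jaw": 0}, {"x": 0, "y": 0, "z": 0.12, "wx": 0, "wy": 0, "wz": 0, "jaw": 0}]}}

```text
time_s: 12.38
ee_pos: [0.6484, 0.0204, 0.1127]
eef_rot: [3.142, -0.0, 3.044]
force: [-0.2, -1.0, 1.8]
grip_width: 0.0007
```

Emit:
{"api": "carry_out", "payload": {"deltas": [{"x": 0, "y": 0, "z": 0.08, "wx": 0, "wy": 0, "wz": 0, "jaw": 0}, {"x": 0, "y": 0, "z": 0.05, "wx": 0, "wy": 0, "wz": 0, "jaw": 0}]}}

```text
time_s: 12.55
ee_pos: [0.6484, 0.0204, 0.1102]
eef_rot: [-3.142, 0.0, 3.044]
force: [-2.1, -0.7, 8.3]
grip_width: 0.0006
```

Emit:
{"api": "carry_out", "payload": {"deltas": [{"x": 0, "y": 0, "z": 0.04, "wx": 0, "wy": 0, "wz": 0, "jaw": 0}, {"x": 0, "y": 0, "z": 0.03, "wx": 0, "wy": 0, "wz": 0, "jaw": 0}]}}

```text
time_s: 12.72
ee_pos: [0.6486, 0.0204, 0.1101]
eef_rot: [3.142, 0.001, 3.044]
force: [-6.2, -1.1, 14.9]
grip_width: 0.0006
```

It stopped firm at z = 0.1101, which matches the closed height of 110 mm. I'll lift off and look.

Emit:
{"api": "carry_out", "payload": {"deltas": [{"x": 0, "y": 0, "z": -0.3, "wx": 0, "wy": 0, "wz": 0, "jaw": 0}, {"x": 0, "y": 0, "z": -0.8, "wx": 0, "wy": 0, "wz": 0, "jaw": 0}, {"x": 0, "y": 0, "z": -0.8, "wx": 0, "wy": 0, "wz": 0, "jaw": 0}, {"x": 0, "y": 0, "z": -0.8, "wx": 0, "wy": 0, "wz": 0, "jaw": 0}, {"x": 0, "y": 0, "z": -0.8, "wx": 0, "wy": 0, "wz": 0, "jaw": 0}, {"x": 0, "y": 0, "z": -0.8, "wx": 0, "wy": 0, "wz": 0, "jaw": 0}, {"x": 0, "y": 0, "z": -0.8, "wx": 0, "wy": 0, "wz": 0, "jaw": 0}]}}

```text
time_s: 13.3
ee_pos: [0.6484, 0.0204, 0.2119]
eef_rot: [3.141, 0.0, 3.044]
force: [0.0, 0.8, -0.6]
grip_width: 0.0004
```

```bash
python3 look.py 7 kt st ; python3 - <<'E'
from station import ctrl
from h import *
cv2.imwrite("pics/c7.png",cv2.resize(ctrl.camera("scene")[165:315,205:385],None,fx=4.4,fy=4,interpolation=cv2.INTER_CUBIC))
o=ctrl.get_obs(); print(todelta(o,inc((-35,-118,150)),np.pi-.0947))
print(ctrl.mark_of("wrist","start_key_top"))
E
```

```text
13.3 [0.64835481 0.02044548 0.21185311] [3.14138608e+00 2.23091234e-04 3.04393613e+00] [ 0.03739251  0.83615508 -0.63803101] 0.00039206275102610577 [ -0.3  15.3 211.9]
kt [[124. 168.]]
st [[135. 254.]]
(array([ 1.78, -6.67,  3.17]), array([ 0.01,  0.06, -0.04]))
[{'position': [168.0, 118.7], 'conf': 0.96}]
```

View pics/c7.png

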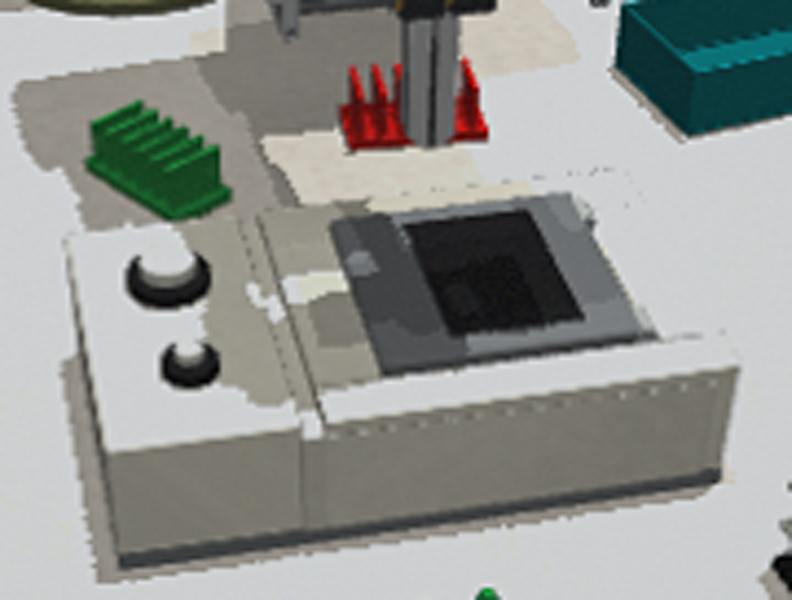

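View pics/w7.png

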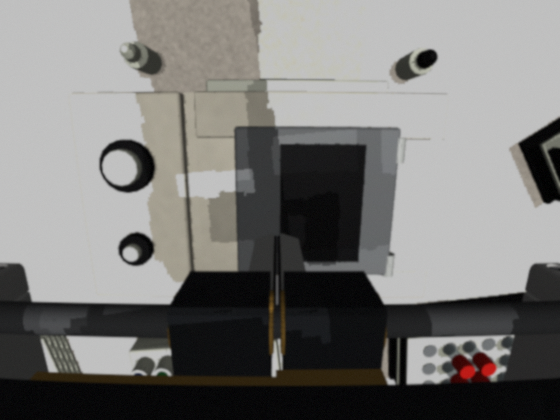

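The hood lies flat and the drawer is shut. In the wrist picture the large key is at (119,167) and the small key at (132,253). The prediction was (124,168), so I shift about 4 mm further right and go over the large key.

Emit:
{"api": "carry_out", "payload": {"deltas": [{"x": 0.2, "y": -0.85, "z": 0, "wx": 0, "wy": 0, "wz": 0, "jaw": 0}, {"x": 0.2, "y": -0.85, "z": 0, "wx": 0, "wy": 0, "wz": 0, "jaw": 0}, {"x": 0.2, "y": -0.85, "z": 0, "wx": 0, "wy": 0, "wz": 0, "jaw": 0}, {"x": 0.2, "y": -0.85, "z": 0, "wx": 0, "wy": 0, "wz": 0, "jaw": 0}, {"x": 0.25, "y": -0.85, "z": 0, "wx": 0, "wy": 0, "wz": 0, "jaw": 0}, {"x": 0.25, "y": -0.85, "z": 0, "wx": 0, "wy": 0, "wz": 0, "jaw": 0}, {"x": 0.25, "y": -0.85, "z": 0, "wx": 0, "wy": 0, "wz": 0, "jaw": 0}, {"x": 0.25, "y": -0.9, "z": 0.3, "wx": 0, "wy": 0, "wz": 0, "jaw": 0}, {"x": 0, "y": 0, "z": 0.8, "wx": 0, "wy": 0, "wz": 0, "jaw": 0}, {"x": 0, "y": 0, "z": 0.8, "wx": 0, "wy": 0, "wz": 0, "jaw": 0}, {"x": 0, "y": 0, "z": 0.8, "wx": 0, "wy": 0, "wz": 0, "jaw": 0}, {"x": 0, "y": 0, "z": 0.6, "wx": 0, "wy": 0, "wz": 0, "jaw": 0}]}}

```text
time_s: 14.45
ee_pos: [0.5983, -0.1124, 0.1421]
eef_rot: [3.141, -0.003, 3.044]
force: [-0.0, -0.1, -0.7]
grip_width: 0.0
```

```bash
python3 look.py 8; python3 - <<'E'
from station import ctrl
from h import *
cv2.imwrite("pics/c8.png",cv2.resize(ctrl.camera("scene")[185:305,215:335],None,fx=5,fy=5,interpolation=cv2.INTER_CUBIC))
cv2.imwrite("pics/s8.png",cv2.resize(ctrl.camera("side")[165:285,260:380],None,fx=5,fy=5,interpolation=cv2.INTER_CUBIC))
E
```

```text
14.45 [ 0.59829028 -0.11241428  0.14210662] [ 3.14112753e+00 -2.76718679e-03  3.04361418e+00] [-0.01901508 -0.07071171 -0.65472801] 1.3992949387022012e-05 [ -37.6 -121.7  142.1]
```

View pics/c8.png

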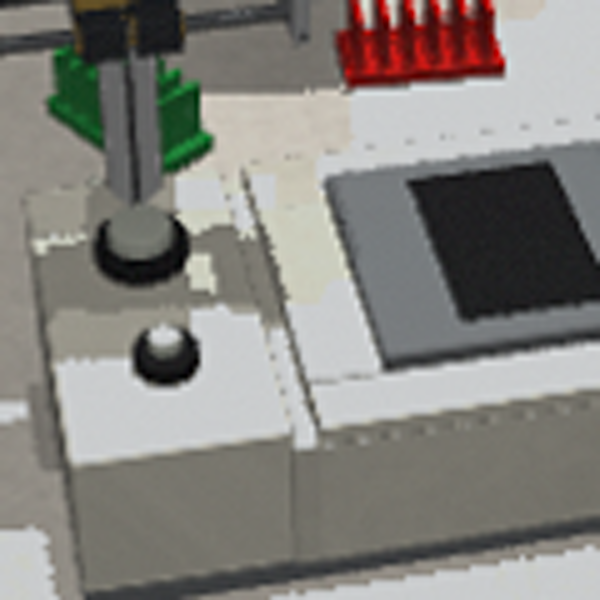

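View pics/s8.png

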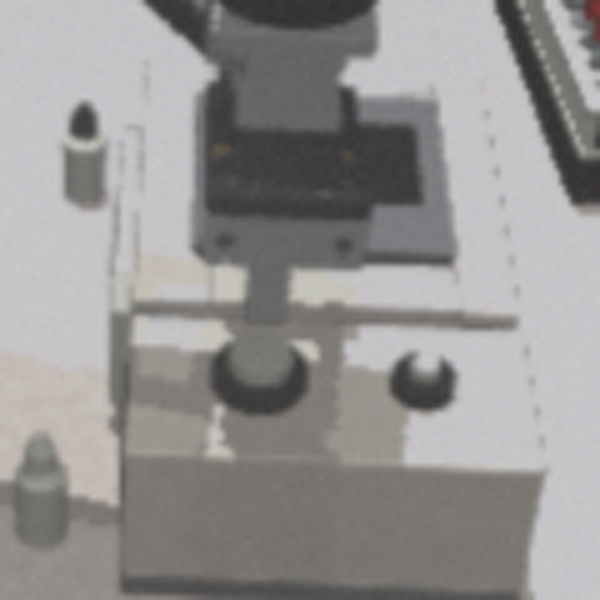

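The fingers are centred above the large key in both views: scene crop (135,200) over (138,230), side crop (268,320) over (262,360). I'll press down now.

Emit:
{"api": "carry_out", "payload": {"deltas": [{"x": 0, "y": 0, "z": 0.4, "wx": 0, "wy": 0, "wz": 0, "jaw": 0}, {"x": 0, "y": 0, "z": 0.35, "wx": 0, "wy": 0, "wz": 0, "jaw": 0}, {"x": 0, "y": 0, "z": 0.15, "wx": 0, "wy": 0, "wz": 0, "jaw": 0}, {"x": 0, "y": 0, "z": 0.12, "wx": 0, "wy": 0, "wz": 0, "jaw": 0}, {"x": 0, "y": 0, "z": 0.12, "wx": 0, "wy": 0, "wz": 0, "jaw": 0}]}}

```text
time_s: 15.02
ee_pos: [0.5993, -0.1126, 0.122]
eef_rot: [-3.142, 0.0, 3.044]
force: [-1.0, -0.9, 1.6]
grip_width: 0.0006
```

Emit:
{"api": "carry_out", "payload": {"deltas": [{"x": 0, "y": 0, "z": 0.1, "wx": 0, "wy": 0, "wz": 0, "jaw": 0}, {"x": 0, "y": 0, "z": 0.05, "wx": 0, "wy": 0, "wz": 0, "jaw": 0}]}}

```text
time_s: 15.18
ee_pos: [0.5993, -0.1125, 0.1192]
eef_rot: [-3.142, 0.0, 3.044]
force: [-1.6, 0.5, 2.2]
grip_width: 0.0003
```

Emit:
{"api": "carry_out", "payload": {"deltas": [{"x": 0, "y": 0, "z": 0.08, "wx": 0, "wy": 0, "wz": 0, "jaw": 0}, {"x": 0, "y": 0, "z": 0.08, "wx": 0, "wy": 0, "wz": 0, "jaw": 0}]}}

```text
time_s: 15.35
ee_pos: [0.5993, -0.1126, 0.1162]
eef_rot: [-3.142, 0.001, 3.044]
force: [-2.4, -0.1, 10.4]
grip_width: 0.0001
```

Emit:
{"api": "carry_out", "payload": {"deltas": [{"x": 0, "y": 0, "z": 0.06, "wx": 0, "wy": 0, "wz": 0, "jaw": 0}, {"x": 0, "y": 0, "z": 0, "wx": 0, "wy": 0, "wz": 0, "jaw": 0}]}}

```text
time_s: 15.52
ee_pos: [0.5994, -0.1126, 0.1161]
eef_rot: [-3.141, 0.001, 3.044]
force: [-6.0, 1.5, 13.2]
grip_width: 0.0005
```

Emit:
{"api": "carry_out", "payload": {"deltas": [{"x": 0, "y": 0, "z": 0.05, "wx": 0, "wy": 0, "wz": 0, "jaw": 0}, {"x": 0, "y": 0, "z": 0, "wx": 0, "wy": 0, "wz": 0, "jaw": 0}]}}

```text
time_s: 15.68
ee_pos: [0.5995, -0.1126, 0.1159]
eef_rot: [-3.141, 0.002, 3.044]
force: [-9.4, 1.9, 21.6]
grip_width: 0.0008
```

Emit:
{"api": "carry_out", "payload": {"deltas": [{"x": 0, "y": 0, "z": -0.3, "wx": 0, "wy": 0, "wz": 0, "jaw": 0}, {"x": 0, "y": 0, "z": -0.7, "wx": 0, "wy": 0, "wz": 0, "jaw": 0}, {"x": 0, "y": 0, "z": -0.8, "wx": 0, "wy": 0, "wz": 0, "jaw": 0}, {"x": 0, "y": 0, "z": -0.8, "wx": 0, "wy": 0, "wz": 0, "jaw": 0}, {"x": 0, "y": 0, "z": -0.8, "wx": 0, "wy": 0, "wz": 0, "jaw": 0}, {"x": 0, "y": 0, "z": -0.8, "wx": 0, "wy": 0, "wz": 0, "jaw": 0}, {"x": 0, "y": 0, "z": -0.8, "wx": 0, "wy": 0, "wz": 0, "jaw": 0}, {"x": 0, "y": 0, "z": -0.8, "wx": 0, "wy": 0, "wz": 0, "jaw": 0}, {"x": 0, "y": 0, "z": -0.8, "wx": 0, "wy": 0, "wz": 0, "jaw": 0}, {"x": 0, "y": 0, "z": 0, "wx": 0, "wy": 0, "wz": 0, "jaw": 0}]}}

```text
time_s: 16.52
ee_pos: [0.6001, -0.1128, 0.2487]
eef_rot: [-3.141, 0.005, 3.044]
force: [-0.1, -0.6, 1.0]
grip_width: 0.0002
```

```bash
python3 look.py 9 kt st; python3 - <<'E'
from station import ctrl
from h import *
cv2.imwrite("pics/c9.png",cv2.resize(ctrl.camera("scene")[165:315,205:385],None,fx=4.4,fy=4,interpolation=cv2.INTER_CUBIC))
cv2.imwrite("pics/s9.png",ctrl.camera("side"))
E
```

```text
16.5167 [ 0.60007579 -0.11277536  0.24868832] [-3.14086793  0.00473582  3.04382095] [-0.06288168 -0.58870961  1.03004799] 0.0001918799965147913 [ -35.7 -121.9  248.7]
kt [[282. 201.]]
st [[281. 275.]]
```

View pics/c9.png

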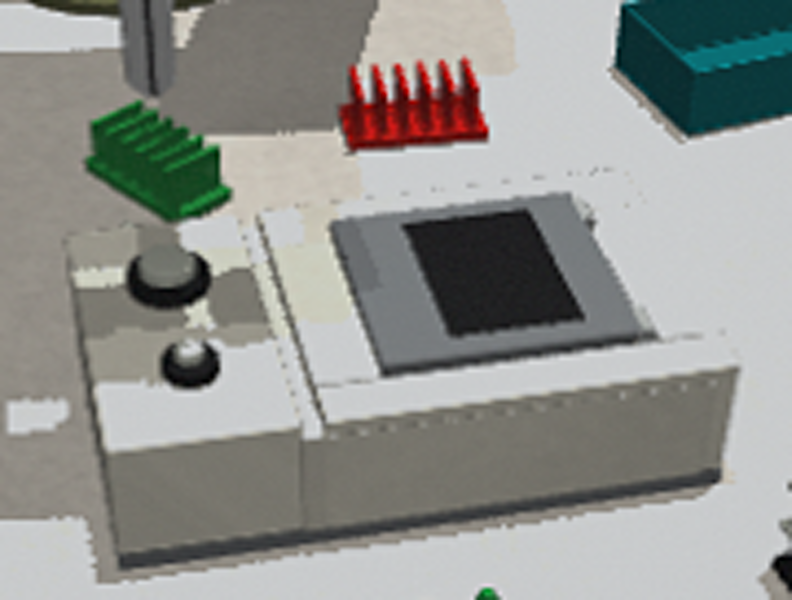

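View pics/s9.png

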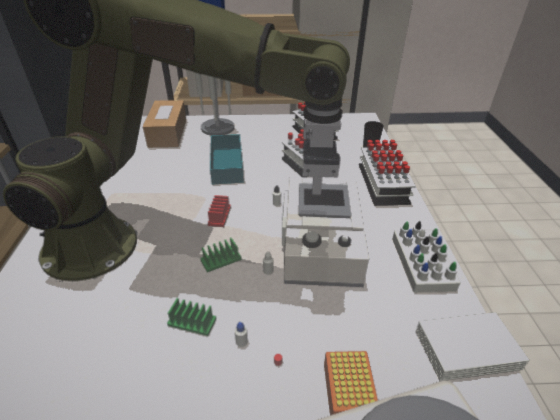

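View pics/w9.png

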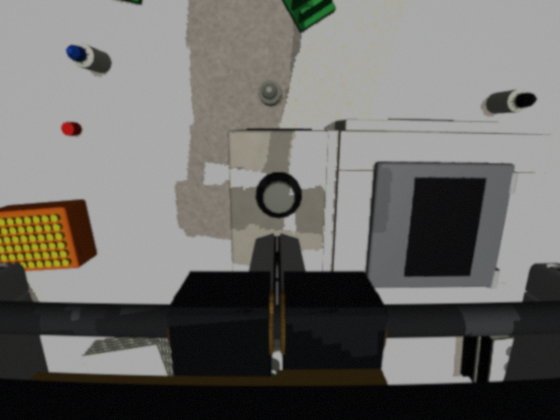

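Everything looks right. One last check is the drawer panel's edge against the shut prediction.

```bash
python3 - <<'E'
from station import ctrl
from h import *
p=ctrl.camera_params("wrist")
for P in((-112,-48,84),(-112,60,84),(-117,60,84),(-100,-48,84),(-100,60,100),(-70,-20,110)): print(P,proj(p,inc(P)).round(1))
a=cv2.imread("pics/w9.png")[95:185,320:470]; cv2.imwrite("pics/w9c.png",cv2.resize(a,None,fx=5,fy=5,interpolation=cv2.INTER_CUBIC))
E
```

```text
(-112, -48, 84) [[348.3 122.5]]
(-112, 60, 84) [[450.  123.3]]
(-117, 60, 84) [[450.5 118.4]]
(-100, -48, 84) [[347.7 134.3]]
(-100, 60, 100) [[456.9 135.3]]
(-70, -20, 110) [[380.1 165.8]]
```

View pics/w9c.png

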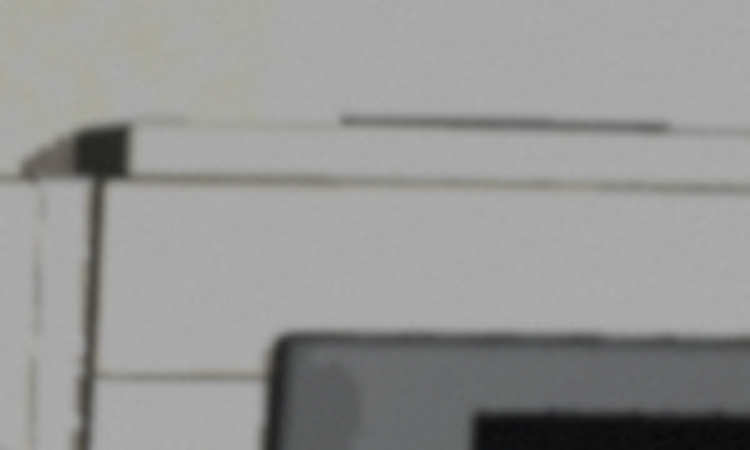

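The panel sits 11 px proud of the front (about 12 px predicted when shut), and the whole incubator appears 3–4 px off the fit uniformly. The drawer is shut, so I'm handing in.

```bash
python3 - <<'E'
from station import ctrl
print(ctrl.hand_in()); print(ctrl.get_obs()['time_s'])
E
```

```text
the job is handed in; nothing more can be done
None
the job is handed in; nothing more can be done
```

The incubator job is done in the order asked and handed in at about 17 s of the 51 s allowed; the hand-in gives no verdict.

- **Drawer:** I pushed it shut with the closed fingertips until it hit the hard stop. Total wrist force there peaked at about 48 N (39 N along the push), higher than I'd call gentle, though only the fingertips were in contact. In the last wrist picture the panel stands 11 px proud of the front, against about 12 px predicted when shut.
- **Hood:** I pushed it over and down until it stopped firm with the fingertips at z = 0.110 m, its closed height. It stayed flat after I lifted off.
- **Large key:** I pressed it until it stopped at z = 0.116 m with about 22 N, then let go. The fingers never went near the small key.

In the last pictures the droppers, racks, tray, tip box and stopper look to be where they started, and the fingers are clear of everything.

**Disagreements:** My first two move calls were refused as invalid because rows must list every key; nothing moved. My fitted incubator pose was 3–5 px off in the close wrist views, about 4 mm at the keys. I corrected for that before pressing.

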